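# Slide the brass-headed guide bar out of the pack and lay it on its rest

### The job

From the four wire-guide bars packed side by side on the bench, push the one with the brass head out endways along the bench, towards whichever end has room, until at least half its length stands clear of the others. Then pick it up near its balance point, carry it level, lay it centred across the two saddles of the rest with the brass head over the red saddle, and let go. Leave the other bars, the small spool beside them and everything else where they stand.

Things in the scene. Friction and masses are not known exactly. Their poses are not given: they have to be found in the camera images.
- guide_brass: the bar to fetch, loose, about 0.3 kg: rectangular, 160 (x) x 30 (y) x 22 (z) mm, blue plastic handle, solid brass head (60 mm, at the +x end). Origin: centre of the underside at mid-length. Lopsided: balances 25 mm from mid-length towards the head. It lies in any place of a row of four parallel bars, heads all the same way, sides touching
- brass_balance (a point): balance point of the brass-headed bar: 25 mm from mid-length towards the head, at half height
- brass_head (a point): middle of the end face of the brass head, 80 mm from mid-length, at half height
- guide_a: one of three other bars, same size, origin and weight as the brass-headed one but with a bright steel head; must stay in place
- guide_b: like guide_a
- guide_c: like guide_a
- jig: loose square jig block, black with a steel top and a small pin, 53 x 53 mm, 47 mm high, origin centre of underside; stands about 60 to 70 mm beyond the head ends of the row, in front of some of the bars; must stay in place
- weight: loose brass weight, 28 mm diameter, 27 mm high, origin centre of underside; stands about 60 to 70 mm beyond the handle ends of the row; must stay in place
- spool_fine: loose small black-flanged copper wire spool, 36 mm diameter, 30 mm high, origin centre of underside; stands touching the long side of the row; must stay in place
- spool_empty: loose empty wooden-coloured spool, 40 mm diameter, 50 mm high, origin centre of underside; stands beside the rest, about 0.1 m from its centre; must stay in place
- rest: fixed rest: grey base plate 164 (x) x 66 (y) x 8 mm with two saddles 12 mm thick at x = +60 (red) and x = -60 mm (white). Origin centre of underside. Each saddle's seat is 30 mm above the bench, with sloping cheeks 41 mm apart at the seat, wider above, their tops 47 mm above the bench
- rest_seat (a point): middle of the rest between the saddles, at seat height (30 mm over the bench); its x axis runs along the rest to the red saddle. The laid bar's underside centre belongs here
Mind the look-alikes: they are no part of the job. What is shaped like the guide_brass but black or pink is not meant.

How it is judged:
By the outcome, as a careful person would: the job done as asked, in the order asked, and still so for the second after the job is handed in, with the robot touching nothing.
It also fails if it takes over 56 s, if anything falls off the work surface, if the arm or the gripper's body presses on something with over 40 N, if the wrist force passes 120 N, or if a joint passes its speed limit or range.

### The arm

A 6-joint arm with a two-finger parallel gripper is mounted at the origin on a cart in front of the work surface, level with it; the furniture and walls round the work are solid. World frame = base frame: x ahead of the robot, y to its left, z up, the work surface at z = 0. Lengths are in m, angles in rad, forces in N, time in s.
With the tool pointing down it reaches from about 0.375 to 0.975 m from the base axis. Payload 3.8 kg.
Tool frame: the origin (TCP) lies at the very end of the fingers, on their centre line; the grasp point (between the pads) lies 19 mm behind it; z points along the fingers, y is the line along which they close (so a half turn about z gives the same grasp; the last joint's range is limited). The gripper opens to 85 mm and grips with 20 to 120 N. Pads are 22 mm wide; open, the fingers measure 114 mm over their backs; the gripper's body (76 mm by 85 mm) begins 54 mm behind the grasp point. The pads swing forward as they close: fully open they stand 13 mm farther back than shut.
Start: joints at [1.181, 0.264, 1.604, -0, 1.274, -0.037], TCP at [0.233, 0.633, 0.231] pointing down, gripper open.
Joint ranges: [-2.63, 2.63], [-0.94, 2.18], [0.31, 2.57], [-1.31, 4.45], [0, 2.66], [-2.55, 2.55]. Speed limits (rad/s): [2.57, 2.57, 3.14, 3.14, 3.14, 3.14].

### API

Orientations are given as a rotation vector (axis times angle).
In Python, from workcell import bot gives the robot as it stands.
- The arm moves only by the shell command python3 -m creep 'ROWS' [FORCE]. ROWS is JSON, a list of rows, each a list of 5 numbers: the shift along the tool's x, y, z in units of 0.05 m (1.0 is 0.05 m), then the turn about the tool's z in units of 0.1 rad (1.0 is 0.1 rad), then the opening, from 0 (shut) to 1 (fully open). In form: [[tx, ty, tz, spin, hand], ...]. A call has 1 to 20 rows; each row shifts and turns the commanded pose from where the row before left it, along the tool's axes as they then stand; what a row does not reach is not made up. A row lasts 1/8 s, in which the tool goes at most 62.5 mm and 10.7 degrees, less where a joint would pass 70% of its speed; a pose out of reach is approached as far as the arm can. A call with a number of a shift or a turn outside -1 to 1 is refused whole. A call with a gripper value outside its range is refused whole. The fingers move at their own pace and stop on an object; FORCE is the grip in N (left out, the last holds). Time passes only in rows, so rows that do not move let the fingers close. It gives the time, the measured TCP pose, the force, the opening and the grip force at its end, in the units of the state.
- bot.read_state(): the state, without advancing time (a new reading comes with each control period).
- bot.read_camera(name): name is "side" or "top" or "wrist"; returns a dict with "pixels" (400x640x3 uint8, red, green, blue), "vfov" (degrees; the focal length in pixels is half the picture's height over the tangent of half this angle, whatever the lens; pixels are square), "cx", "cy" (the principal point, pixels), "dist_coeffs" ([k1, k2, p1, p2, k3] as OpenCV has them; the pictures are not rectified), "world_to_cam" (4x4, takes a point from world to camera coordinates). Camera axes: x right, y down, z forward; pixel columns grow to the right and rows downward; lengths in m; the calibration is good to about 2 mm. A picture is of the moment at which its call begins. There is no depth.
- bot.finish_job(): hands the job in; it is judged then, once.
Trained networks look in a picture, given as the dict that the camera call returned (one of the last four; its "shot" number tells which), for a name from the list of things; names that differ only in an ending like _2 or _b are one class to them, and where a whole thing is asked for, a point or a joint stands for the part that bears it (a point fixed in the world has none). Each returns a list of dicts, best first, with "score" (0 to 1); they miss things now and then, are a little off and sometimes report something else, mostly with a low value. They report only what shows in the picture. A call takes as long as a camera call. They do not tell look-alikes from the thing itself.
- bot.look_for(target, picture): "bbox" ([left, top, right, bottom] in pixels, round what is visible of it).
- bot.regions_of(target, picture): "mask" (400x640 bool, what is visible of it) and "bbox" ([left, top, right, bottom] in pixels, round what is visible of it).
The state is a dict: "time": time; "q": joint angles; "joint_vel": joint speeds; "joint_torque": joint torques, N m; "tool_pos": TCP position; "tcp_rot": TCP orientation; "wrist_force": force on the tool from outside, world axes, zero at the start; "torque": the same for the moment, N m; "width": opening from 0.0 (shut) to 1.0 (fully open); "grip_force": force on a finger pad.
Only numpy, scipy, OpenCV 4.12 (cv2) and the standard library are available. Lean on these libraries where they do the work, as an engineer would, in place of code of your own. Each camera call takes 0.05 s, during which the arm holds its last target. There are 200 camera calls.

## Working session

There is one attempt and no reset: what is moved stays moved. The work goes in short steps, Python scripts to look and compute and a shell command to move; the robot and the scene stay as the last step left them, time stands still between calls to the robot, and variables do not carry over. Pictures are saved under pics/ and viewed, at most 14 in all, crops included, and the job is handed in when it is done.

```bash
mkdir -p pics; cat > h.py <<'E'
import numpy as np, cv2
from workcell import bot
def K(c):
    h=c["pixels"].shape[0]; f=h/2/np.tan(np.radians(c["vfov"])/2)
    return np.array([[f,0,c["cx"]],[0,f,c["cy"]],[0,0,1.]])
def toworld(c,uv,z):
    uv=np.asarray(uv,float).reshape(-1,1,2)
    n=cv2.undistortPoints(uv,K(c),np.array(c["dist_coeffs"],float))[:,0]
    T=np.array(c["world_to_cam"]); R=T[:3,:3]; o=-R.T@T[:3,3]
    d=np.c_[n,np.ones(len(n))]@R
    return o+d*((z-o[2])/d[:,2])[:,None]
def topix(c,P):
    T=np.array(c["world_to_cam"])
    return cv2.projectPoints(np.asarray(P,float).reshape(-1,1,3),cv2.Rodrigues(T[:3,:3])[0],T[:3,3],K(c),np.array(c["dist_coeffs"],float))[0][:,0]
def save(c,name,box=None,s=1):
    p=c["pixels"][:,:,::-1]
    if box: p=p[box[1]:box[3],box[0]:box[2]]
    cv2.imwrite("pics/"+name,cv2.resize(p,None,fx=s,fy=s,interpolation=cv2.INTER_CUBIC))
E
python3 - <<'E'
from h import *
s=bot.read_state(); print({k:np.round(v,3) for k,v in s.items()})
for n in["top","side"]:
    c=bot.read_camera(n); save(c,n+"0.png")
    T=np.array(c["world_to_cam"]);print(n,c["vfov"],(-T[:3,:3].T@T[:3,3]).round(3))
    for t in["guide_brass","guide_a","jig","weight","spool_fine","spool_empty","rest"]:
        for d in bot.look_for(t,c)[:6]:
            b=np.array(d["bbox"]); print(t,round(d["score"],2),b.round(0), toworld(c,[(b[0]+b[2])/2,(b[1]+b[3])/2],0.02)[0].round(3))
E
```

```text
{'time': np.float64(0.0), 'q': array([ 1.181,  0.265,  1.605,  0.   ,  1.274, -0.037]), 'joint_vel': array([-0.001,  0.001, -0.   , -0.001,  0.   ,  0.002]), 'joint_torque': array([ 1.0000e-03, -5.1512e+01, -3.6731e+01,  0.0000e+00,  1.3000e-02,
       -0.0000e+00]), 'tool_pos': array([0.233, 0.633, 0.23 ]), 'tcp_rot': array([-5.510e-01, -3.092e+00,  3.000e-03]), 'wrist_force': array([ 0.144,  0.864, -0.486]), 'torque': array([ 0.016, -0.025, -0.041]), 'grip_force': np.float64(0.0), 'width': np.float64(1.0)}
top 53.52486342175807 [0.347 0.009 1.165]
guide_brass 0.88 [267. 240. 291. 296.] [0.366 0.116 0.02 ]
guide_brass 0.84 [419. 227. 458. 279.] [ 0.417 -0.341  0.02 ]
guide_brass 0.64 [302. 189. 346. 229.] [ 0.54  -0.008  0.02 ]
guide_brass 0.33 [205. 256. 222. 272.] [0.373 0.304 0.02 ]
guide_brass 0.33 [185. 216. 241. 243.] [0.474 0.312 0.02 ]
guide_a 0.97 [295. 195. 338. 239.] [0.516 0.012 0.02 ]
guide_a 0.88 [310. 179. 357. 226.] [ 0.558 -0.035  0.02 ]
guide_a 0.62 [320. 172. 364. 216.] [ 0.585 -0.061  0.02 ]
jig 0.69 [272. 166. 288. 186.] [0.636 0.123 0.02 ]
spool_fine 0.73 [306. 187. 343. 234.] [ 0.536 -0.011  0.02 ]
spool_empty 0.6 [205. 256. 223. 272.] [0.372 0.302 0.02 ]
rest 0.94 [189. 213. 242. 241.] [0.48  0.304 0.02 ]
rest 0.42 [317. 172. 362. 219.] [ 0.581 -0.054  0.02 ]
side 57.7536270169041 [ 0.414 -0.809  0.475]
guide_brass 0.79 [282. 214. 312. 232.] [ 0.511 -0.053  0.02 ]
guide_brass 0.76 [223. 295. 313. 337.] [ 0.423 -0.35   0.02 ]
guide_a 0.91 [293. 213. 329. 240.] [ 0.542 -0.073  0.02 ]
guide_a 0.85 [305. 212. 349. 243.] [ 0.579 -0.085  0.02 ]
guide_a 0.67 [273. 214. 295. 231.] [ 0.48  -0.044  0.02 ]
weight 0.45 [275. 249. 289. 262.] [ 0.463 -0.18   0.02 ]
weight 0.23 [283. 212. 311. 235.] [ 0.511 -0.054  0.02 ]
spool_fine 0.46 [337. 214. 350. 232.] [ 0.624 -0.07   0.02 ]
```

View pics/top0.png

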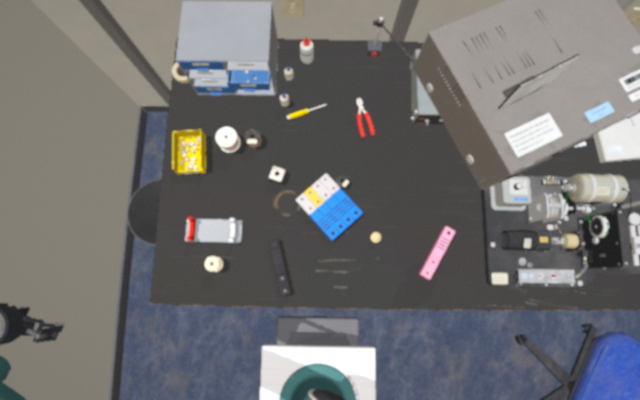

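View pics/side0.png

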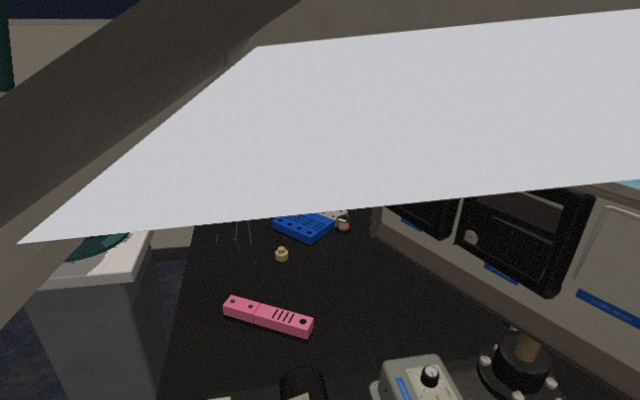

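```bash
python3 - <<'E'
from h import *
c=bot.read_camera("top"); save(c,"crop1.png",(250,150,390,255),5)
def P(u,v,z): return toworld(c,[u,v],z)[0].round(4)
for n,b,z in [("jig",(278,174),.047),("weight",(376,237),.027),("fine",(345,183),.03),("empty",(214,264),.05),("red",(190,230),.047),("white",(238,231),.047)]: print(n,P(*b,z))
E
```

```text
jig [0.6354 0.1272 0.047 ]
weight [ 0.4598 -0.1596  0.027 ]
fine [ 0.6167 -0.069   0.03  ]
empty [0.3729 0.2951 0.05  ]
red [0.4666 0.3708 0.047 ]
white [0.4668 0.2339 0.047 ]
```

View pics/crop1.png

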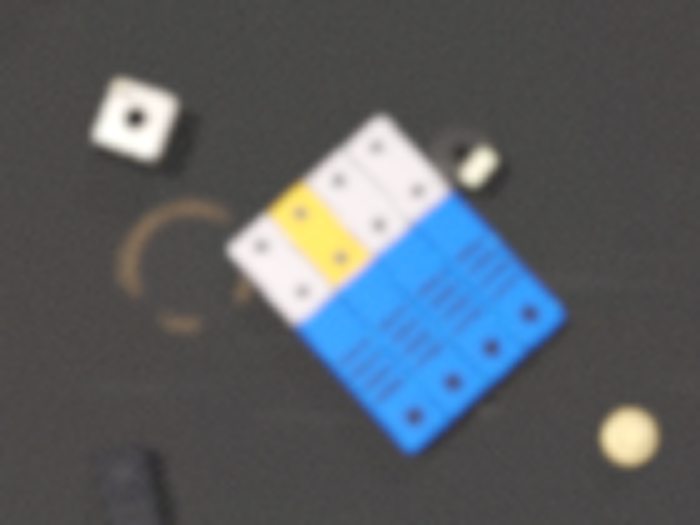

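Candidates: the bar with the yellow head, second from the left in the row (top view head at (313,193), handle to (342,226)). The all-black bar (280,267) and all-pink bar (437,253) are look-alikes. The other three in the row have steel heads. I choose the yellow-headed bar, confirmed in the crop. The jig (278,174) stands partly in front of its head end and the weight (376,237) is well off its line, so I push it handle-first from the head end.

```bash
python3 -m creep '[[-0.5,-0.48,0,0,0],[-0.5,-0.48,0,0,0],[-0.5,-0.48,0,0,0],[-0.5,-0.48,0,0,0],[-0.5,-0.48,0,0,0],[-0.5,-0.48,0,0,0],[-0.5,-0.48,0,0,0],[-0.5,-0.48,0,0,0],[-0.5,-0.48,0,0,0],[-0.5,-0.48,0,0,0],[-0.5,-0.48,0,0,0],[-0.5,-0.48,0,0,0],[-0.5,-0.48,0,0,0],[-0.5,-0.48,0,0,0],[-0.5,-0.48,0,0,0],[-0.5,-0.48,0,0,0],[-0.5,-0.48,0,0,0],[-0.5,-0.48,0,0,0],[-0.5,-0.48,0,0,0],[0,0,0,0,0]]'
cat >> h.py <<'E'
def tool(s=None):
    s=s or bot.read_state(); return np.array(s["tool_pos"]),cv2.Rodrigues(np.array(s["tcp_rot"],float))[0]
def units(target,yaw=None):
    "tool-unit shift (current axes) to a world point; spin units for tool y at world yaw (deg)"
    p,R=tool(); u=R.T@(np.asarray(target)-p)/.05
    cur=np.degrees(np.arctan2(R[1,1],R[0,1])); print("tcp",p.round(4),"yaw_y",cur.round(2),"tilt",R[:,2].round(4))
    if yaw is not None: print("spin units",-np.radians((yaw-cur+180)%360-180)/.1)
    return u.round(3)
E
python3 - <<'E'
from h import *
print(units([.55,0,.2],43))
c=bot.read_camera("wrist"); save(c,"w1.png"); T=np.array(c["world_to_cam"]);print(c["vfov"],(-T[:3,:3].T@T[:3,3]).round(3),T[2,:3].round(3))
for t in["guide_brass","guide_a","jig","weight","spool_fine"]:
    for d in bot.look_for(t,c)[:5]: print(t,round(d["score"],2),np.round(d["bbox"]))
E
```

```text
time: 3.35
tool_pos: [0.5222, 0.0396, 0.2314]
tcp_rot: [0.556, 3.091, -0.001]
wrist_force: [-0.1, 0.6, 0.7]
width: 0.003
grip_force: 0.0
tcp [0.5222 0.0396 0.2314] yaw_y 69.61 tilt [ 5.e-04 -5.e-04 -1.e+00]
spin units 4.645125620473166
[-0.796 -0.548  0.63 ]
63.552957845735435 [0.452 0.066 0.374] [ 0.274 -0.101 -0.956]
guide_brass 0.78 [207. 160. 347. 241.]
guide_brass 0.72 [306.   4. 387.  89.]
guide_brass 0.66 [  0. 140.  23. 266.]
guide_a 0.91 [200. 186. 332. 256.]
guide_a 0.74 [191. 209. 302. 269.]
guide_a 0.68 [218. 137. 352. 225.]
jig 0.63 [399. 218. 443. 262.]
jig 0.38 [191. 209. 302. 270.]
weight 0.56 [119. 171. 150. 194.]
weight 0.56 [192. 208. 302. 269.]
spool_fine 0.61 [255. 264. 281. 294.]
```

View pics/w1.png

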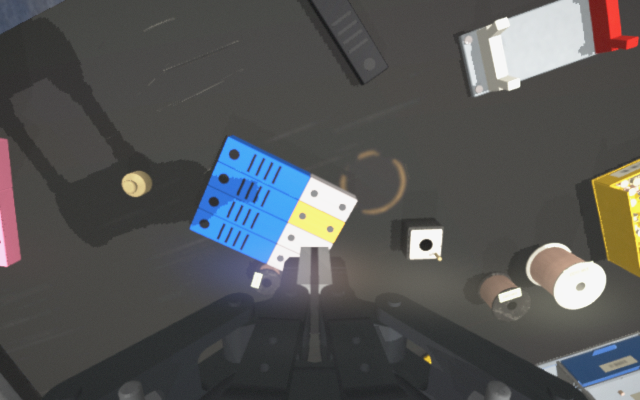

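The wrist view shows the four blue handles (190–310, 136–265), with the yellow head second from the jig side at (318,222). The jig is at (425,242), the weight at (136,183), the fine spool at (265,279), and the rest is at the top right.

```bash
cat > m.py <<'E'
from h import *
def rect(c,mask,z):
    n,l,st,_=cv2.connectedComponentsWithStats(mask.astype(np.uint8)); i=1+np.argmax(st[1:,4])
    ct=max(cv2.findContours((l==i).astype(np.uint8),cv2.RETR_EXTERNAL,cv2.CHAIN_APPROX_NONE)[0],key=len)[:,0]
    P=toworld(c,ct,z)[:,:2]*1000; r=cv2.minAreaRect(P.astype(np.float32)); return st[i],r,cv2.boxPoints(r)
def masks(c,box):
    h=cv2.cvtColor(c["pixels"],cv2.COLOR_RGB2HSV).astype(int); H,S,V=h[...,0],h[...,1],h[...,2]
    b=np.zeros(H.shape,bool); b[box[1]:box[3],box[0]:box[2]]=1
    return (H>20)&(H<35)&(S>90)&(V>110)&b,(H>95)&(H<125)&(S>120)&(V>60)&b
E
python3 - <<'E'
from m import *
c=bot.read_camera("wrist"); y,b=masks(c,(150,100,400,300))
for m in(y,b):
    s,r,B=rect(c,m,.022); print(s,np.round(r[0],1),np.round(r[1],1),round(r[2],1)); print(B.round(1).tolist())
P=lambda u,v,z:print((toworld(c,[u,v],z)[0]*1000).round(1))
P(425,242,.047);P(136,183,.025);P(357,198,.022);P(230,136,.022);P(190,229,.022)
j=[(405,221),(441,228),(443,259),(408,260)]
for q in j:P(*q,.047)
E
```

```text
[ 287  202   56   43 1138] [574.9  22.7] [59.3 29.2] 42.9
[[543.2000122070312, 13.199999809265137], [563.0999755859375, -8.199999809265137], [606.5, 32.20000076293945], [586.7000122070312, 53.599998474121094]]
[ 187  137  121  128 8601] [525.1 -42.1] [ 99.6 124.8] 42.8
[[446.20001220703125, -30.100000381469727], [530.9000244140625, -121.69999694824219], [604.0, -54.0], [519.2999877929688, 37.5]]
[628.5 133.2  47. ]
[ 459.6 -147.7   25. ]
[562.5  78.9  22. ]
[449.5 -27.7  22. ]
[ 531.  -116.4   22. ]
[597.  118.9  47. ]
[618.5 153.8  47. ]
[655.9 147.2  47. ]
[643.2 109.7  47. ]
```

```bash
python3 -m creep '[[0,0,0,0.8,0],[0,0,0,0.8,0],[0,0,0,0.8,0],[0,0,0,0.8,0],[0,0,0,0.8,0],[0,0,0,0.66,0],[0,0,0,0,0]]' 
python3 - <<'E'
from h import *
print(units([.6152,.0601,.1],42.9))
E
```

```text
time: 4.58
tool_pos: [0.5212, 0.0419, 0.2314]
tcp_rot: [1.248, 2.883, 0.0]
wrist_force: [0.2, -0.5, 0.5]
width: 0.001
grip_force: 0.0
tcp [0.5212 0.0419 0.2314] yaw_y 43.18 tilt [ 1.e-04  0.e+00 -1.e+00]
spin units 0.04960617852603347
[-1.021  1.618  2.628]
```

```bash
python3 -m creep '[[-0.26,0.4,0.3,0.05,0],[-0.26,0.4,0.3,0,0],[-0.26,0.4,0.5,0,0],[-0.24,0.4,0.7,0,0],[0,0,0.7,0,0],[0,0,0.7,0,0],[0,0,0,0,0],[0,0,0,0,0]]' 
python3 - <<'E'
from m import *
print(units([.6152,.0601,.006],42.9))
c=bot.read_camera("wrist"); save(c,"w2.png"); y,b=masks(c,(0,0,640,400))
for m in(y,):
    s,r,B=rect(c,m,.022); print(s,np.round(r[0],1),np.round(r[1],1),round(r[2],1)); print(B.round(1).tolist())
E
```

```text
time: 5.58
tool_pos: [0.6155, 0.0587, 0.0725]
tcp_rot: [1.256, 2.878, 0.001]
wrist_force: [1.6, 0.1, 0.5]
width: -0.002
grip_force: 0.0
tcp [0.6155 0.0587 0.0725] yaw_y 42.85 tilt [ 1.5e-03  1.0e-04 -1.0e+00]
spin units -0.00910549064982244
[0.027 0.013 1.33 ]
[ 182  203   95   43 3403] [574.9  23.3] [59.1 28.7] 42.8
[[543.5, 13.800000190734863], [563.0, -7.199999809265137], [606.4000244140625, 32.900001525878906], [586.9000244140625, 53.900001525878906]]
```

View pics/w2.png

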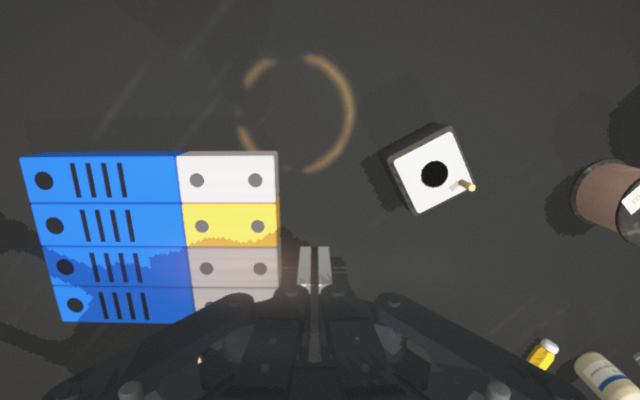

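```bash
python3 -m creep '[[0.03,0,0.44,0,0],[0,0,0.44,0,0],[0,0,0.42,0,0],[0,0,0,0,0],[0,-0.1,0,0,0],[0,-0.1,0,0,0],[0,-0.1,0,0,0],[0,-0.12,0,0,0],[0,-0.12,0,0,0],[0,-0.12,0,0,0],[0,-0.12,0,0,0],[0,-0.12,0,0,0],[0,0,0,0,0]]' 
python3 - <<'E'
from m import *
p,R=tool(); print((R.T@([.5749,.023,.006]-p)*1000).round(1))
c=bot.read_camera("wrist"); save(c,"w3.png"); y,b=masks(c,(0,0,640,400))
s,r,B=rect(c,y,.022); print(s,np.round(r[0],1),np.round(r[1],1),round(r[2],1)); print(B.round(1).tolist())
E
```

```text
time: 7.25
tool_pos: [0.581, 0.0286, 0.0067]
tcp_rot: [1.258, 2.878, 0.0]
wrist_force: [4.0, 1.2, 2.4]
width: 0.001
grip_force: 1.8
[ 0.  -8.2  0.7]
[ 149  251  134   34 2386] [544.9   3.8] [58.4 16.3] 43.1
[[518.0, -10.300000190734863], [529.0999755859375, -22.200000762939453], [571.7999877929688, 17.799999237060547], [560.5999755859375, 29.700000762939453]]
```

View pics/w3.png

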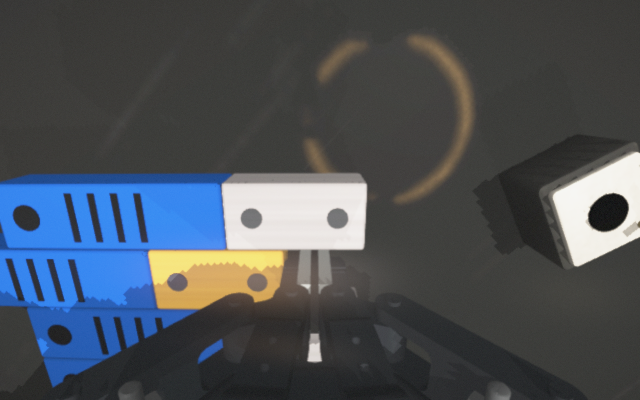

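```bash
python3 -m creep '[[0,-0.12,0,0,0],[0,-0.12,0,0,0],[0,-0.12,0,0,0],[0,-0.12,0,0,0],[0,-0.12,0,0,0],[0,-0.12,0,0,0],[0,-0.12,0,0,0],[0,-0.12,0,0,0],[0,0,0,0,0]]' 
python3 - <<'E'
from m import *
p,R=tool(); print((R.T@([.5749,.023,.006]-p)*1000).round(1))
c=bot.read_camera("wrist"); y,b=masks(c,(0,0,640,400))
s,r,B=rect(c,y,.022); print(s,np.round(r[0],1),np.round(r[1],1),round(r[2],1)); print(B.round(1).tolist())
E
python3 -m creep '[[0,-0.12,0,0,0],[0,-0.12,0,0,0],[0,-0.12,0,0,0],[0,-0.12,0,0,0],[0,-0.12,0,0,0],[0,-0.12,0,0,0],[0,-0.12,0,0,0],[0,-0.12,0,0,0],[0,0,0,0,0],[0,0.1,0,0,0],[0,0.1,-0.4,0,0],[0,0,-1,0,0],[0,0,-1,0,0],[0,0,-1,0,0],[0,0,0,0,0]]' 
python3 - <<'E'
from m import *
p,R=tool(); print((R.T@([.5749,.023,.006]-p)*1000).round(1))
c=bot.read_camera("wrist"); save(c,"w4.png"); y,b=masks(c,(0,0,640,400))
s,r,B=rect(c,y,.022); print(s,np.round(r[0],1),np.round(r[1],1),round(r[2],1)); print(B.round(1).tolist())
E
```

```text
time: 8.43
tool_pos: [0.5448, -0.0041, 0.0061]
tcp_rot: [-1.258, -2.878, 0.001]
wrist_force: [2.9, 1.4, 1.0]
width: -0.0
grip_force: 1.4
[-0.6 40.5  0. ]
[ 148  253  134   33 2134] [508.8 -29.4] [58.1 15.8] 43.2
[[482.20001220703125, -43.5], [493.0, -55.0], [535.4000244140625, -15.199999809265137], [524.5999755859375, -3.700000047683716]]
time: 10.35
tool_pos: [0.5215, -0.0296, 0.1819]
tcp_rot: [1.253, 2.87, 0.005]
wrist_force: [0.3, 0.5, -0.1]
width: 0.003
grip_force: 0.0
[  3.6  73.7 176.4]
[ 222  166   63   32 1761] [477.4 -66.2] [59.2 30.5] 42.7
[[445.29998779296875, -75.0999984741211], [466.0, -97.5], [509.5, -57.400001525878906], [488.79998779296875, -35.0]]
```

View pics/w4.png

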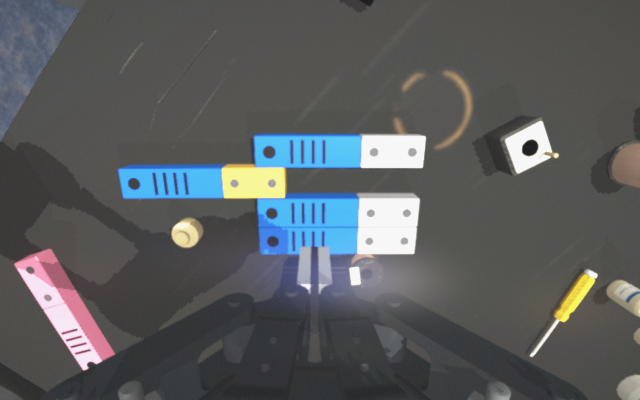

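The brass bar now stands about 131 mm clear at (120–286,182). The other three bars keep their line (handle ends about x = 256), and the jig (528,148), weight (187,232) and spool (365,270) are untouched.

```bash
python3 -m creep '[[0,0,0,1,0.55],[0,0,0,1,0.55],[0,0,0,1,0.55],[0,0,0,1,0.55],[0,0,0,1,0.55],[0,0,0,1,0.55],[0,0,0,1,0.55],[0,0,0,1,0.55],[0,0,0,1,0.55],[0,0,0,1,0.55],[0,0,0,1,0.55],[0,0,0,1,0.55],[0,0,0,1,0.55],[0,0,0,1,0.55],[0,0,0,1,0.55],[0,0,0,0.7,0.55],[0,0,0,0,0.55]]' 
python3 - <<'E'
from m import *
print(units([.4591,-.0832,.07],-47.3))
c=bot.read_camera("wrist"); y,b=masks(c,(0,0,640,400))
s,r,B=rect(c,y,.022); print(s,np.round(r[0],1),np.round(r[1],1),round(r[2],1)); print(B.round(1).tolist())
E
```

```text
time: 12.52
tool_pos: [0.5163, -0.0292, 0.1743]
tcp_rot: [-2.922, -1.148, 0.005]
wrist_force: [0.4, 0.4, -0.2]
width: 0.552
grip_force: 0.0
tcp [ 0.5163 -0.0292  0.1743] yaw_y -47.1 tilt [-3.8e-03  3.0e-04 -1.0e+00]
spin units 0.035001065840379264
[-1.568  0.018  2.089]
[302 211  30  56 956] [478.3 -66.5] [59.  28.4] 42.2
[[446.8999938964844, -75.9000015258789], [466.0, -96.9000015258789], [509.70001220703125, -57.20000076293945], [490.5, -36.20000076293945]]
```

```bash
python3 -m creep '[[-0.4,0,0.4,0,0.55],[-0.4,0.01,0.4,0,0.55],[-0.4,0.01,0.4,0.05,0.55],[-0.36,0,0.4,0,0.55],[0,0,0.4,0,0.55],[0,0,0,0,0.55],[0,0,0,0,0.55]]' 
python3 - <<'E'
from m import *
print(units([.4595,-.0832,.004],-47.4))
c=bot.read_camera("wrist"); save(c,"w5.png"); y,b=masks(c,(0,0,640,400))
s,r,B=rect(c,y,.022); print(s,np.round(r[0],1),np.round(r[1],1),round(r[2],1)); print(B.round(1).tolist())
E
```

```text
time: 13.45
tool_pos: [0.4614, -0.0831, 0.0766]
tcp_rot: [2.927, 1.141, 0.0]
wrist_force: [0.2, 0.3, 0.7]
width: 0.545
grip_force: 0.0
tcp [ 0.4614 -0.0831  0.0766] yaw_y -47.4 tilt [ 2.e-04 -1.e-04 -1.e+00]
spin units 0.0002608132101075568
[-0.029 -0.025  1.452]
[ 290  141   49   93 4053] [478.5 -67.1] [59.6 29.8] 42.5
[[446.5, -76.30000305175781], [466.6000061035156, -98.19999694824219], [510.5, -58.0], [490.3999938964844, -36.0]]
```

View pics/w5.png

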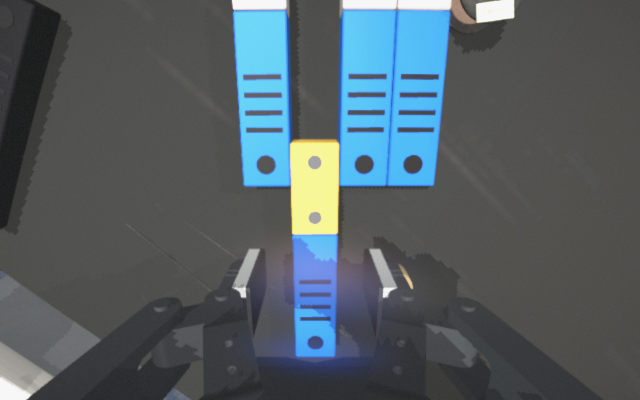

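```bash
python3 -m creep '[[-0.03,0,0.4,0,0.55],[0,0,0.4,0,0.55],[0,0,0.4,0,0.55],[0,0,0.24,0,0.55],[0,0,0,0,0.55],[0,0,0,0,0.2],[0,0,0,0,0.2],[0,0,0,0,0.2],[0,0,0,0,0.2],[0,0,0,0,0.2],[0,0,0,0,0.2],[0,0,0,0,0.2],[0,0,0,0,0.2]]' 60; python3 -c "
from h import *
print(units([.46,-.084,.1]))"
```

```text
time: 15.12
tool_pos: [0.461, -0.0844, 0.0054]
tcp_rot: [2.926, 1.14, 0.003]
wrist_force: [-1.1, 0.9, 5.8]
width: 0.335
grip_force: 60.5
tcp [ 0.461  -0.0844  0.0054] yaw_y -47.44 tilt [ 2.e-03 -3.e-04 -1.e+00]
[-0.007 -0.016 -1.892]
```

```bash
python3 -m creep '[[0,0,-0.15,0,0.2],[0,0,-0.3,0,0.2],[0,0,-0.5,0,0.2],[0,0,-0.6,0,0.2],[0,0,-0.6,0,0.2],[0,0,-0.6,0,0.2],[0,0,-0.5,0,0.2],[0,0,0,0,0.2]]'; python3 -m creep '[[0.2,-0.2,0,0,0.2],[0.4,-0.4,0,0,0.2],[0.5,-0.52,0,0,0.2],[0.5,-0.52,0,0,0.2],[0.5,-0.52,0,0,0.2],[0.5,-0.52,0,0,0.2],[0.5,-0.52,0,0,0.2],[0.4,-0.45,0,0,0.2],[0.4,-0.45,0,0,0.2],[0,0,0,-0.5,0.2],[0,0,0,-0.9,0.2],[0,0,0,-0.9,0.2],[0,0,0,-0.9,0.2],[0,0,0,-0.9,0.2],[0,0,0,-0.9,0.2],[0,0,0,-0.9,0.2],[0,0,0,-0.9,0.2],[0,0,0,-0.9,0.2],[0,0,0,-0.5,0.2],[0,0,0,0,0.2]]'
python3 - <<'E'
from m import *
print(units([.467,.30,.15],0))
c=bot.read_camera("wrist"); save(c,"w6.png"); np.save("w6.npy",c,allow_pickle=True)
c=bot.read_camera("top"); np.save("t6.npy",c,allow_pickle=True)
E
```

```text
time: 16.12
tool_pos: [0.4616, -0.0846, 0.1695]
tcp_rot: [2.924, 1.139, 0.007]
wrist_force: [-0.3, -1.0, -3.8]
width: 0.335
grip_force: 59.8
time: 18.62
tool_pos: [0.4631, 0.1989, 0.1648]
tcp_rot: [-2.229, -2.211, 0.005]
wrist_force: [0.6, -0.4, -3.3]
width: 0.338
grip_force: 60.0
tcp [0.4631 0.1989 0.1648] yaw_y -0.47 tilt [-0.0038 -0.001  -1.    ]
spin units -0.08143577820828295
[2.023 0.062 0.293]
```

View pics/w6.png

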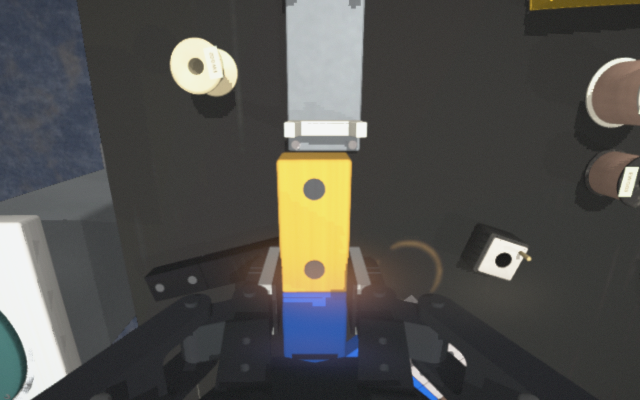

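```bash
python3 - <<'E'
from m import *
c=np.load("w6.npy",allow_pickle=True).item(); t=np.load("t6.npy",allow_pickle=True).item()
g=c["pixels"].astype(int).sum(2)
for v in (25,50,75,100):
    d=np.diff(g[v,265:390]); a,b=np.argmax(d)+265.5,np.argmin(d)+265.5
    print(v,a,b,(toworld(c,[[a,v],[b,v]],.008)*1000).round(1)[:,:2].tolist())
for v in (126,129,132):
    d=np.diff(g[v,265:390]); a,b=np.argmax(d)+265.5,np.argmin(d)+265.5
    print(v,a,b,(toworld(c,[[a,v],[b,v]],.047)*1000).round(1)[:,:2].tolist())
col=g[:200,300:350].mean(1); d=np.diff(col); print("col edges",[(i,int(d[i])) for i in range(90,160) if abs(d[i])>40])
for u in(292,360): print([(i,int(x)) for i,x in enumerate(np.diff(g[90:165,u]),90) if abs(x)>60])
y,b=masks(c,(250,140,380,380)); s,r,B=rect(c,y,.1814); print(s,B.round(1).tolist())
h=cv2.cvtColor(t["pixels"],cv2.COLOR_RGB2HSV).astype(int); m=((h[...,0]<8)|(h[...,0]>172))&(h[...,1]>120)&(h[...,2]>60); m[:,:170]=0;m[:205]=0;m[250:]=0;m[:,250:]=0
s,r,B=rect(t,m,.047); print("red",s,np.round(r[0],1),B.round(1).tolist())
save(t,"t6.png",(170,200,300,280),6)
E
```

```text
25 285.5 363.5 [[439.4, 338.3], [504.7, 337.8]]
50 286.5 362.5 [[439.7, 318.8], [504.4, 318.3]]
75 286.5 361.5 [[439.0, 298.6], [504.2, 298.1]]
100 287.5 360.5 [[439.3, 277.8], [503.9, 277.3]]
126 283.5 366.5 [[438.7, 257.6], [504.0, 257.1]]
129 283.5 366.5 [[438.7, 255.3], [504.1, 254.8]]
132 283.5 366.5 [[438.6, 253.0], [504.2, 252.5]]
col edges [(120, 122), (121, 41), (134, -81), (135, -209), (143, 48), (144, 67), (148, -47), (149, -124), (150, -160), (151, 47), (152, 70), (158, 87), (159, 83)]
[(121, 134), (122, 66), (136, -95), (137, -208), (149, -72), (150, -107), (151, 72), (152, 80), (158, 74), (159, 89)]
[(120, 133), (121, 114), (136, -153), (137, -280), (138, -65)]
[ 277  160   74  131 8196] [[448.29998779296875, 194.8000030517578], [477.0, 194.60000610351562], [477.3999938964844, 252.60000610351562], [448.6000061035156, 252.6999969482422]]
red [187 231   7   9  45] [452.4 369.2] [[440.8999938964844, 377.5], [441.29998779296875, 360.3999938964844], [464.0, 361.0], [463.6000061035156, 378.1000061035156]]
```

View pics/t6.png

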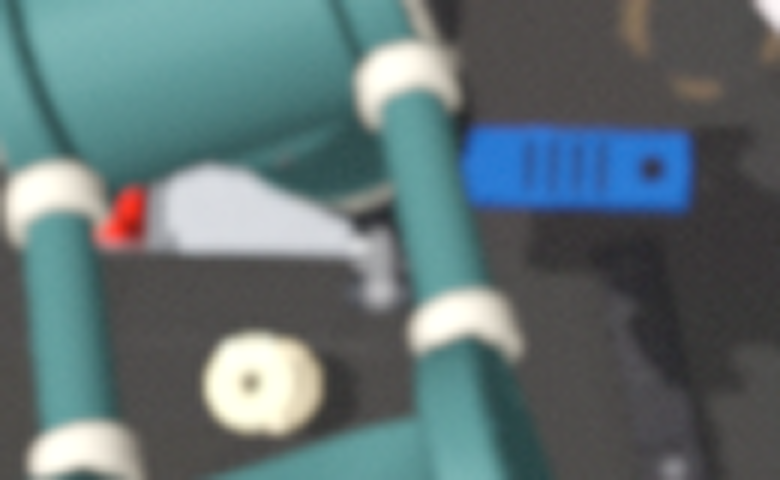

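```bash
python3 -m creep '[[0.2,0.03,0,0,0.2],[0.4,0.03,0,0,0.2],[0.5,0.03,0,0,0.2],[0.5,0.03,0,0,0.2],[0.5,0.03,0,0,0.2],[0.4,0.02,0,0,0.2],[0.32,0,0,0,0.2],[0,0,0,0,0.2],[0,0,0,0,0.2]]'
python3 - <<'E'
from m import *
print(units([.4716,.340,.10],-.3))
c=bot.read_camera("wrist"); save(c,"w7.png"); np.save("w7.npy",c,allow_pickle=True)
h=cv2.cvtColor(c["pixels"],cv2.COLOR_RGB2HSV).astype(int); m=((h[...,0]<8)|(h[...,0]>172))&(h[...,1]>120)&(h[...,2]>60)
n,l,st,ce=cv2.connectedComponentsWithStats(m.astype(np.uint8))
for i in range(1,n):
    if st[i,4]>40:
        x,y,w,hh,a=st[i]; print(st[i],(toworld(c,[[x,y],[x+w,y+hh]],.047)*1000).round(1).tolist())
E
```

```text
time: 19.85
tool_pos: [0.4743, 0.3391, 0.1665]
tcp_rot: [2.23, 2.212, -0.002]
wrist_force: [-0.3, -0.1, -4.3]
width: 0.333
grip_force: 60.0
tcp [0.4743 0.3391 0.1665] yaw_y -0.46 tilt [-5.e-04 -9.e-04 -1.e+00]
spin units -0.02760642840185115
[ 0.018 -0.054  1.331]
[271 143  82  20 827] [[439.7, 384.5, 47.0], [505.9, 367.8, 47.0]]
```

View pics/w7.png

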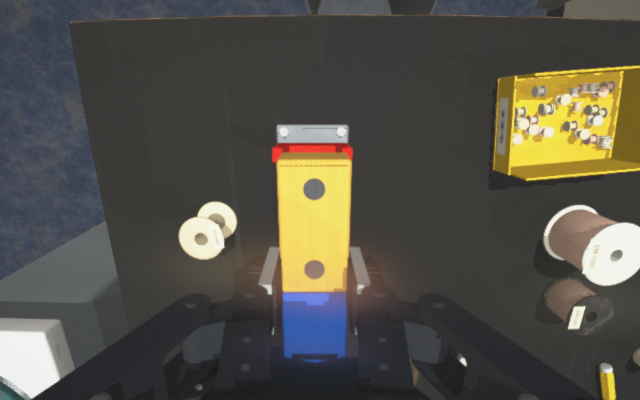

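```bash
python3 -m creep '[[0.01,-0.045,0.3,0,0.2],[0,0,0.4,0,0.2],[0,0,0.4,0,0.2],[0,0,0.4,0,0.2],[0,0,0.3,0,0.2],[0,0,0.2,0,0.2],[0,0,0,0,0.2],[0,0,0,0,0.2]]'
python3 - <<'E'
from m import *
c=np.load("w7.npy",allow_pickle=True).item()
print("plate far end",(toworld(c,[[277,125],[349,124.5]],.008)*1000).round(1).tolist())
print(units([.472,.3396,.036],-.4))
c=bot.read_camera("wrist"); save(c,"w8.png",(200,80,440,260),3)
h=cv2.cvtColor(c["pixels"],cv2.COLOR_RGB2HSV).astype(int); m=((h[...,0]<8)|(h[...,0]>172))&(h[...,1]>120)&(h[...,2]>60)
n,l,st,ce=cv2.connectedComponentsWithStats(m.astype(np.uint8))
for i in range(1,n):
    if st[i,4]>40:
        x,y,w,hh,a=st[i]; print(st[i],(toworld(c,[[x,y],[x+w,y+hh]],.047)*1000).round(1).tolist())
s,r,B=rect(c,masks(c,(250,140,380,380))[0],tool()[0][2]+.0166); print(B.round(1).tolist())
E
```

```text
time: 20.9
tool_pos: [0.4729, 0.3406, 0.0675]
tcp_rot: [2.23, 2.212, 0.002]
wrist_force: [0.2, -0.9, -3.8]
width: 0.332
grip_force: 60.0
plate far end [[440.7, 396.4, 8.0], [506.1, 396.3, 8.0]]
tcp [0.4729 0.3406 0.0675] yaw_y -0.46 tilt [ 1.2e-03  8.0e-04 -1.0e+00]
spin units -0.00991458855987006
[-0.02  -0.019  0.63 ]
[250 163  27  35 757] [[440.3, 387.0, 47.0], [453.3, 368.4, 47.0]]
[352 163  25  35 726] [[492.1, 386.5, 47.0], [505.7, 367.9, 47.0]]
[[457.8999938964844, 336.6000061035156], [486.8999938964844, 336.3999938964844], [487.20001220703125, 394.6000061035156], [458.29998779296875, 394.79998779296875]]
```

View pics/w8.png

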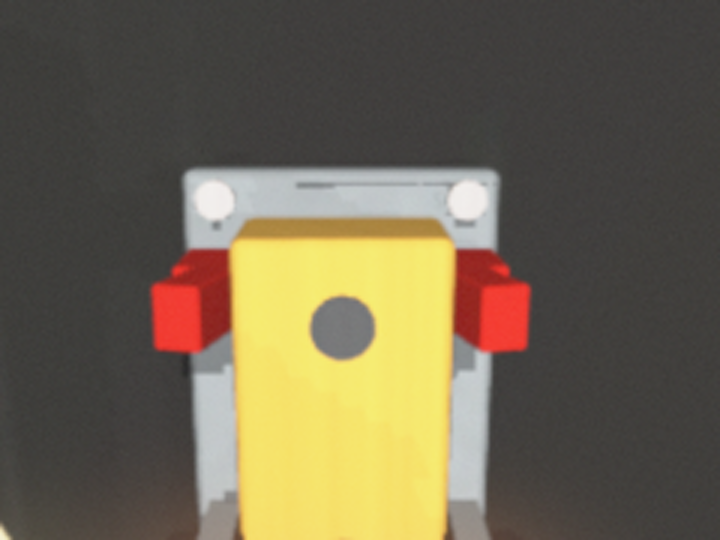

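```bash
python3 -m creep '[[0,0,0.2,0,0.2],[0,0,0.2,0,0.2],[0,0,0.12,0,0.2],[0,0,0.06,0,0.2],[0,0,0.04,0,0.2],[0,0,0,0,0.2],[0,0,0,0,0.2]]'
```

```text
time: 21.82
tool_pos: [0.4725, 0.3403, 0.0361]
tcp_rot: [2.23, 2.212, 0.001]
wrist_force: [0.3, 0.6, -4.8]
width: 0.334
grip_force: 60.1
```

```bash
python3 -m creep '[[0,0,0.015,0,0.2],[0,0,0,0,0.2]]';python3 -m creep '[[0,0,0.015,0,0.2],[0,0,0,0,0.2]]'; python3 -m creep '[[0,0,0.015,0,0.2],[0,0,0,0,0.2]]'
```

```text
time: 22.08
tool_pos: [0.4725, 0.3403, 0.0354]
tcp_rot: [2.23, 2.212, 0.001]
wrist_force: [-0.1, -0.6, -1.7]
width: 0.333
grip_force: 60.2
time: 22.32
tool_pos: [0.4726, 0.3403, 0.0354]
tcp_rot: [2.23, 2.212, 0.001]
wrist_force: [-3.0, -2.3, 6.6]
width: 0.336
grip_force: 61.1
time: 22.58
tool_pos: [0.4726, 0.3403, 0.0354]
tcp_rot: [2.23, 2.213, 0.001]
wrist_force: [-5.3, -2.8, 10.1]
width: 0.336
grip_force: 61.8
```

Seated at z 0.0354, as predicted. I back off 1 mm of command, open gently, rise and check.

```bash
python3 -m creep '[[0,0,-0.025,0,0.2],[0,0,0,0,0.45],[0,0,0,0,0.5],[0,0,0,0,0.55],[0,0,0,0,0.55],[0,0,0,0,0.55],[0,0,-0.2,0,0.55],[0,0,-0.4,0,0.55],[0,0,-0.6,0,0.55],[0,0,-0.8,0,0.55],[0,0,-0.8,0,0.55],[-0.6,0,-0.4,0,0.55],[-0.6,0,0,0,0.55],[-0.6,0,0,0,0.55],[-0.6,0,0,0,0.55],[0,0,0,0,0.55],[0,0,0,0,0.55]]'
python3 - <<'E'
from m import *
c=bot.read_camera("wrist"); save(c,"w9.png"); y,b=masks(c,(150,0,480,400))
for m in(y,b):
    s,r,B=rect(c,m,.052); print(s,np.round(r[0],1),B.round(1).tolist())
E
```

```text
time: 24.7
tool_pos: [0.4718, 0.2207, 0.1961]
tcp_rot: [2.231, 2.212, 0.003]
wrist_force: [0.9, 0.9, 0.4]
width: 0.551
grip_force: 0.0
[ 295    0   37   56 1888] [472.2 355.3] [[457.8999938964844, 335.0], [486.5, 335.0], [486.5, 375.70001220703125], [457.8999938964844, 375.70001220703125]]
[ 296   57   36  119 3763] [472.2 284.1] [[456.3999938964844, 234.89999389648438], [487.0, 234.60000610351562], [487.8999938964844, 333.3999938964844], [457.29998779296875, 333.6000061035156]]
```

View pics/w9.png

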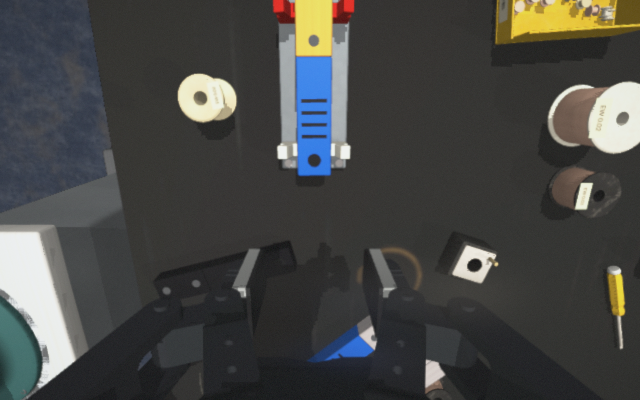

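The bar lies seated and centred (mid-length y ≈ 314.6 mm, rest centre about 314.6), with the brass head over the red saddle at (313,10) and everything else in place.

```bash
python3 -c "
from workcell import bot
print(bot.finish_job())"
```

```text
the job is handed in; nothing more can be done
None
```

The job is handed in: I pushed the brass-headed bar about 131 mm out handle-first, gripped it at its balance point, laid it centred on the rest with the brass head over the red saddle, and let go at about 25 s. In the camera views the other bars, the spools, the jig and the weight stayed where they stood; the verdict itself was not shown.

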